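# Gauge the punch depth in a pellet die and clamp the rod

## Task

Gauge how deep the punch stands in the pellet die: take the gauge's rod by its knurled head, lower it gently until its foot touches the punch at the bottom of the bore, and leave it standing there. Then swing the clamp lever all the way round to its stop, so that the rod is locked at that height for reading, and leave the dish, the tweezers and the vial beside the gauge where they are.

Things in the scene. Friction and masses are not known exactly. Their poses are not given: they have to be found in the camera images.
- gauge: depth-gauge stand, fixed to the bench: grey base 215 x 124 x 18 mm, steel column at the back, arm (top 130 mm above the bench) ending in a split aluminium collar, 38 mm diameter, in which the rod slides. Origin on the bench under the rod's axis; x points from the rod to the column (86 mm away), z up. Nothing of the stand is above 135 mm but the rod and the lever's handle
- die: steel pellet die, 57 mm diameter, fixed on the base, on the rod's axis; origin at the centre of its underside, top face 49 mm above it (68 mm above the bench). Its blind 22 mm bore holds the punch, a tight fit that does not move; the flat punch face lies 10 to 30 mm below the die's top face, differently each time, and is found by touch
- probe: the gauge's upright steel rod, 10 mm diameter, ringed scale, rounded foot; it slides up and down in the collar. Origin at the foot's lowest point. At the start the foot is 5 to 15 mm above the die's top face, over the bore; it can go to 40 mm below that face. 180 g, friction drag 3.5 N: it stays where it is left; lowering takes about 2 N, lifting 6 N, until clamped
- probe_head (a point): centre of the rod's knurled aluminium head, 25 mm diameter, 24 mm high (from 12 mm below to 12 mm above this point), upright and free from above; 129 mm above the rod's foot
- clamp_lever (a joint): clamp lever in rad: 0 = fully open (points away from the collar along +y of the gauge), grows as it swings clockwise seen from above, in a level circle, to its stop at 1.5 (closed, folded back beside the arm towards the column). Its eccentric grips the rod, past its dead point at 1.35; it stays where it is left. About 1 to 2 N at the handle swing it. Starts at 0 to 0.2
- lever_knob (a point): centre of the black upright handle at the end of the clamp lever: round, 12 to 17 mm diameter (17 at this point), from 22 mm below to 12 mm above this point, free from above (162 mm above the bench); 79 mm from the lever's pivot axis
- lever_pivot (a point): point on the lever's upright pivot axis, on the collar, 112 mm above the bench; fixed in the gauge
- petri: shallow glass dish, 61 mm diameter, 14 mm high, loose on the bench beside the gauge; origin at the centre of its underside
- tweezers: steel tweezers lying on the bench beside the gauge, 122 x 10 x 14 mm; origin under their middle, x along them
- vial: screw-capped glass vial standing on the bench beside the gauge, 37 mm diameter, 70 mm high; origin at the centre of its underside

How it is judged:
On the way:
1. the rod's foot touches the punch in the die while the clamp lever is still open (contact force between probe and die above 0.2 N and value of joint clamp_lever below 0.6 rad), for 0.2 s.
At the end, for the whole second after the job is handed in: the rod's foot rests on the punch (contact force over 0.1 N), the clamp lever is closed past its dead point (over 1.35 rad of 1.5), and the rod is at rest (contact force between probe and die above 0.1 N and value of joint clamp_lever above 1.35 rad and linear speed of probe below 0.005 m/s); the robot touches nothing.
It fails at once if the foot is forced against the punch with more than 40 N (contact force between probe and die above 40 N).
It fails at once if the dish, the tweezers or the vial is moved by more than 3 cm (distance of any of petri, tweezers, vial from where it was at the start of the episode above 0.03 m).
It also fails if it takes over 51 s, if anything falls off the work surface, if the arm or the gripper's body presses on something with over 40 N, if the wrist force passes 120 N, or if a joint passes its speed limit or range.

## Robot

A 7-joint arm with a two-finger parallel gripper is mounted at the origin on a cart in front of the work surface, level with it; the furniture and walls round the work are solid. World frame = base frame: x ahead of the robot, y to its left, z up, the work surface at z = 0. Lengths are in m, angles in rad, forces in N, time in s.
With the tool pointing down it reaches from about 0.425 to 0.925 m from the base axis. Payload 6.8 kg.
Tool frame: the origin (TCP) lies midway between the tips of the shut fingers; the grasp point (between the pads) lies 19 mm behind it; y points along the fingers, z is the direction in which the jaws open and shut, and the axes are right-handed (so a half turn about y gives the same grasp; the last joint's range is limited). The gripper opens to 85 mm and grips with 20 to 120 N. Pads are 22 mm wide; open, the fingers measure 114 mm over their backs; the gripper's body (76 mm by 85 mm) begins 54 mm behind the grasp point. The pads swing forward as they close: fully open they stand 13 mm farther back than shut.
Start: joints at [-1.369, 0.477, 0.022, 1.555, -0.011, 1.109, -0.083], TCP at [0.206, 0.643, 0.231] pointing down, gripper open.
Joint ranges: [-2.96, 2.96], [-0.34, 2.1], [-1.41, 1.46], [0.24, 2.44], [-1.37, 4.51], [0.17, 1.92], [-2.96, 2.96]. Speed limits (rad/s): [2.39, 2.39, 3.14, 3.14, 3.14, 3.14, 3.14].

## Interface

Orientations are given as a unit quaternion [w, x, y, z].
In Python, from station import bot gives the robot as it stands. The module is installed in compiled form; this text tells all that it offers.
- The arm moves only by the shell command python3 -m crank 'ROWS' [FORCE]. ROWS is JSON, a list of rows, each an object with "linear": the shift along the tool's x, y, z in m, a list of three; "dr": the turn, a rotation vector about the tool's x, y, z in degrees, a list of three; "hand": the gripper command: -1 is shut, 1 is fully open, values between are in proportion. A call has 1 to 10 rows; each row is the pose to reach, as a shift and turn from the pose commanded when the call began, along the tool's axes at that moment; what a row does not reach only later rows make up. A row lasts 1/12 s, in which the tool goes at most 41.7 mm and 7.16 degrees, less where a joint would pass 70% of its speed; a pose out of reach is approached as far as the arm can. A call with a gripper value outside its range is refused whole. The fingers move at their own pace and stop on an object; FORCE is the grip in N (left out, the last holds). Time passes only in rows, so rows that repeat a pose let the fingers close. It gives the time, the measured TCP pose, the force and the opening at its end, in the units of the state.
- bot.get_obs(): the state, without advancing time (a new reading comes with each control period).
- bot.read_camera(name): name is "scene" or "top" or "wrist"; returns the picture (420x560x3 uint8, blue, green, red); there is no depth.
- bot.camera_params(name): a dict with "K" (3x3 intrinsics, pixels), "R" (3x3) and "t" (3): a world point X has camera coordinates R X + t; the wrist camera has in their place "hand_eye" (4x4, takes a point from camera to tool coordinates, whose origin is the TCP and whose axes are the tool frame's). Camera axes: x right, y down, z forward; pixel columns grow to the right and rows downward; lengths in m; the calibration is good to about 2 mm. A picture is of the moment at which its call begins: read the wrist's pose just before it. camera_params takes no time and is no camera call.
- bot.hand_in(): hands the job in, once; it reports no verdict.
Trained networks look in the newest picture that a camera, given by its name, has taken for a name from the list of things; names that differ only in an ending like _2 or _b are one class to them, and where a whole thing is asked for, a point or a joint stands for the part that bears it (a point fixed in the world has none). Each returns a list of dicts, best first, with "score" (0 to 1); they miss things now and then, are a little off and sometimes report something else, mostly with a low value. They report only what shows in the picture. A call takes as long as a camera call.
- bot.search_frame(camera, target): "extent" ([left, top, right, bottom] in pixels, round what is visible of it).
- bot.cut_out(camera, target): "pixels" (420x560 bool, what is visible of it) and "extent" ([left, top, right, bottom] in pixels, round what is visible of it).
- bot.place_of(camera, target): "xy" ([column, row] in pixels: a listed point, or the origin of a listed thing).
The state is a dict: "t": time; "q": joint angles; "joint_vel": joint speeds; "joint_torque": joint torques, N m; "eef_pos": TCP position; "tool_rot": TCP orientation; "contact_force": force on the tool from outside, world axes, zero at the start; "torque": the same for the moment, N m; "gripper_width": opening from 0.0 (shut) to 1.0 (fully open).
Only numpy, scipy, OpenCV 4.12 (cv2) and the standard library are available. Lean on these libraries where they do the work, as an engineer would, in place of code of your own. Each camera call takes 0.05 s, during which the arm holds its last target. There are 200 camera calls.

## Working session

There is one attempt and no reset: what is moved stays moved. The work goes in short steps, Python scripts to look and compute and a shell command to move; the robot and the scene stay as the last step left them, time stands still between calls to the robot, and variables do not carry over. Pictures are saved under pics/ and viewed, about 8 in all and at most 12, crops included, and the job is handed in when it is done.

```bash
mkdir -p pics; cat > h.py <<'E'
import numpy as np,cv2
from station import bot
from scipy.spatial.transform import Rotation as Ro
def pose():
    o=bot.get_obs();q=o['tool_rot'];return np.array(o['eef_pos']),Ro.from_quat([q[1],q[2],q[3],q[0]]).as_matrix(),o
def cam(n):
    c=bot.camera_params(n);K=np.array(c['K'])
    if 'R' in c: R=np.array(c['R']);t=np.array(c['t'])
    else:
        p,T,_=pose();H=np.array(c['hand_eye']);Rw=T@H[:3,:3];o=T@H[:3,3]+p;R=Rw.T;t=-R@o
    return K,R,t
def ray(C,uv):
    K,R,t=C;d=R.T@np.linalg.inv(K)@[uv[0],uv[1],1];return -R.T@t,d/np.linalg.norm(d)
def atz(C,uv,z):
    o,d=ray(C,uv);return o+d*(z-o[2])/d[2]
def proj(C,X):
    K,R,t=C;v=K@(R@np.array(X)+t);return v[:2]/v[2]
def tri(rs):
    A=sum(np.eye(3)-np.outer(d,d) for o,d in rs);b=sum((np.eye(3)-np.outer(d,d))@o for o,d in rs);return np.linalg.solve(A,b)
E
cat > a.py <<'E'
from h import *
np.set_printoptions(precision=4,suppress=True)
p,T,o=pose();print(o['t'],p,T,o['gripper_width'],o['contact_force'])
ims=[];rs={}
for n in ['scene','top','wrist']:
    C=cam(n);im=bot.read_camera(n);ims.append(im)
    if n!='wrist': print(n,'pos',-C[1].T@C[2])
    for x in ['probe_head','lever_knob','lever_pivot','probe','gauge','die','vial','petri','tweezers']:
        r=bot.place_of(n,x)
        if r:
            print(n,x,[(np.round(a['xy'],1),round(a['score'],2)) for a in r[:2]]);rs.setdefault(x,[]).append((n,ray(C,r[0]['xy'])))
            print('   z0',atz(C,r[0]['xy'],{'lever_knob':.162,'lever_pivot':.112}.get(x,0)))
for x,v in rs.items():
    if len(v)>1: print(x,'tri',tri([r for _,r in v]),[a for a,_ in v]); 
for n,i in zip(['scene','top','wrist'],ims): cv2.imwrite(f'pics/{n}0.png',i)
E
python3 a.py
```

```text
0.0 [0.2056 0.6423 0.2303] [[ 0.9524 -0.0004  0.3048]
 [-0.3048 -0.0018  0.9524]
 [ 0.0001 -1.     -0.0018]] 0.9977404598531009 [ 0.2416 -0.3289  0.4643]
scene pos [ 0.1593 -0.7841  0.4714]
scene probe_head [(array([255.4, 199.5]), 0.76)]
   z0 [0.8177 0.3535 0.    ]
scene lever_knob [(array([217.2, 210.5]), 0.64)]
   z0 [ 0.497  -0.0468  0.162 ]
scene lever_pivot [(array([237.3, 246. ]), 0.65)]
   z0 [ 0.4988 -0.1208  0.112 ]
scene gauge [(array([257.4, 294.3]), 0.67)]
   z0 [ 0.5302 -0.1344  0.    ]
scene die [(array([257.5, 289.6]), 0.79), (array([258.2, 294.7]), 0.64)]
   z0 [ 0.5396 -0.1193  0.    ]
scene vial [(array([313.8, 335.8]), 0.97)]
   z0 [ 0.5411 -0.3043  0.    ]
scene petri [(array([324.9, 308.4]), 0.71)]
   z0 [ 0.6091 -0.2517  0.    ]
scene tweezers [(array([278.3, 327.6]), 0.82)]
   z0 [ 0.5039 -0.2497  0.    ]
top pos [ 0.4721 -0.121   1.2424]
top probe_head [(array([276.3, 220.4]), 0.47)]
   z0 [ 0.5347 -0.1536  0.    ]
top lever_knob [(array([232.5, 239.2]), 0.79)]
   z0 [ 0.489  -0.0601  0.162 ]
top lever_pivot [(array([266.3, 237.9]), 0.9)]
   z0 [ 0.4919 -0.1
[... 257 characters left out ...]
    ]
top vial [(array([342.4, 216.1]), 0.76), (array([277.6, 224.6]), 0.63)]
   z0 [ 0.5436 -0.3093  0.    ]
top petri [(array([323.2, 192.1]), 0.84)]
   z0 [ 0.6006 -0.2648  0.    ]
top tweezers [(array([314.1, 232.5]), 0.58)]
   z0 [ 0.5056 -0.242   0.    ]
probe_head tri [ 0.5254 -0.1488  0.2083] ['scene', 'top']
lever_knob tri [ 0.4897 -0.0608  0.168 ] ['scene', 'top']
lever_pivot tri [ 0.493  -0.1296  0.117 ] ['scene', 'top']
gauge tri [ 0.5241 -0.1497  0.0104] ['scene', 'top']
die tri [ 0.521  -0.143   0.0181] ['scene', 'top']
vial tri [ 0.5415 -0.3076  0.0023] ['scene', 'top']
petri tri [ 0.5993 -0.2635  0.0104] ['scene', 'top']
tweezers tri [ 0.5067 -0.2431 -0.0054] ['scene', 'top']
```

```bash
python3 -c "
import cv2,numpy as np
a=cv2.imread('pics/scene0.png')[150:370,150:400];b=cv2.imread('pics/top0.png')[150:290,190:380]
a=cv2.resize(a,(500,440));b=cv2.resize(b,(300,221)) if 0 else cv2.resize(b,(300,221))
cv2.imwrite('pics/s1.png',a);cv2.imwrite('pics/t1.png',cv2.resize(cv2.imread('pics/top0.png')[150:290,190:380],None,fx=4,fy=4))"
```

```text
(no output)
```

View pics/s1.png

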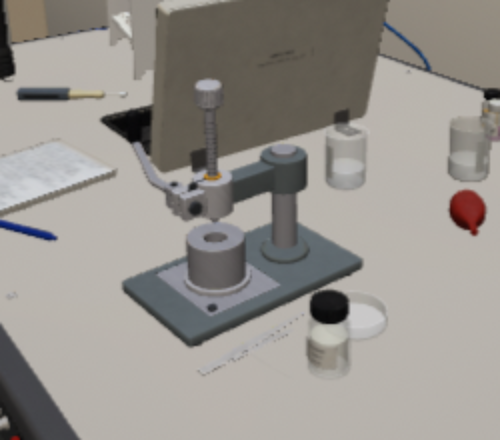

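View pics/t1.png

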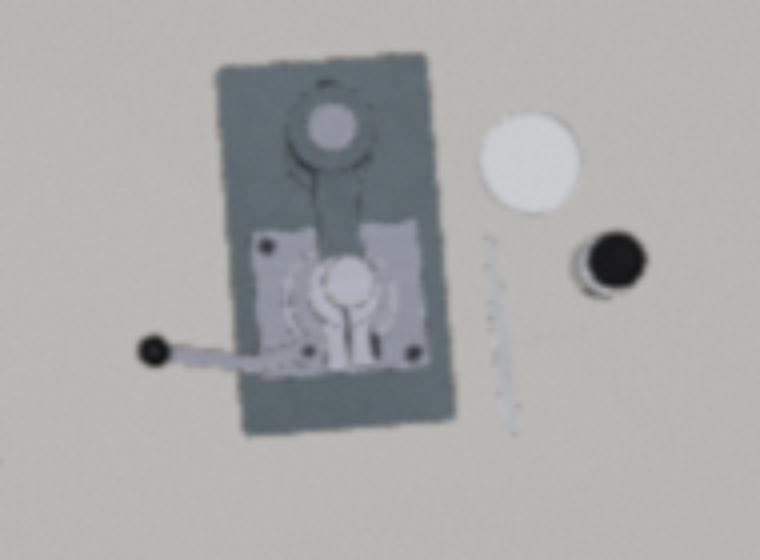

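View pics/top0.png

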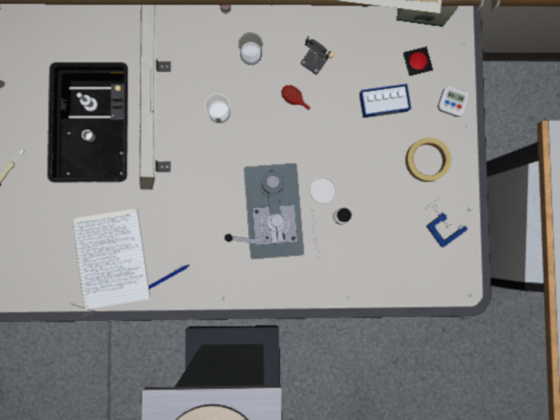

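View pics/scene0.png

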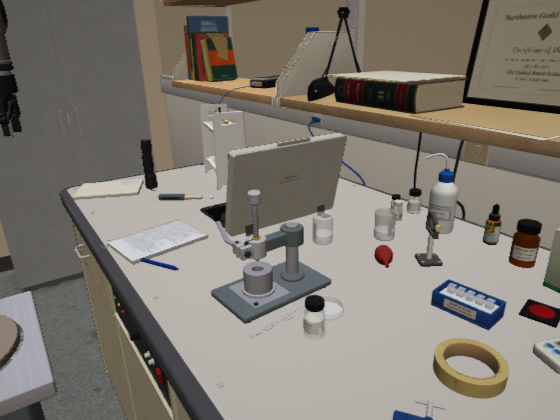

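```bash
python3 - <<'E'
from h import *
np.set_printoptions(precision=4,suppress=True)
C=cam('top')  # no picture
for n,uv,z in [('knob',(228.5,237.5),.17),('head',(276.5,220),.219),('bl',(190+244/4,150+433/4),.018),('tl',(190+218/4,150+68/4),.018),('tr',(190+427/4,150+55/4),.018),('br',(190+455/4,150+418/4),.018),('col',(190+332/4,150+126/4),.133)]: print(n,atz(C,uv,z))
p,T,o=pose()
for X,h in [((.5,.35,.36),40),((.53,.05,.36),20),((.525,-.149,.30),4)]:
    z=np.array([np.cos(np.radians(h)),np.sin(np.radians(h)),0]);y=np.array([0,0,-1.]);x=np.cross(y,z)
    R=np.c_[x,y,z];print(X,'lin',T.T@(X-p),'dr',np.degrees(Ro.from_matrix(T.T@R).as_rotvec()))
E
```

```text
knob [ 0.4924 -0.0526  0.17  ]
head [ 0.5244 -0.1483  0.219 ]
bl [ 0.4472 -0.0942  0.018 ]
tl [ 0.6584 -0.0805  0.018 ]
tr [ 0.6654 -0.202   0.018 ]
br [ 0.4546 -0.2157  0.018 ]
col [ 0.6099 -0.1439  0.133 ]
(0.5, 0.35, 0.36) lin [ 0.3695 -0.1287 -0.1892] dr [ 0.0015 32.2526 -0.0008]
(0.53, 0.05, 0.36) lin [ 0.4895 -0.1287 -0.4658] dr [ 0.0017 52.2526 -0.0006]
(0.525, -0.149, 0.3) lin [ 0.5454 -0.0687 -0.6569] dr [ 0.0018 68.2526 -0.0003]
```

```bash
A='{"linear":[0,-0.13,0],"dr":[0,0,0],"hand":1}'; python3 -m crank '[{"linear":[0,-0.04,0],"dr":[0,0,0],"hand":1},{"linear":[0,-0.08,0],"dr":[0,0,0],"hand":1},{"linear":[0,-0.12,0],"dr":[0,0,0],"hand":1},{"linear":[0.04,-0.13,-0.02],"dr":[0,4,0],"hand":1},{"linear":[0.37,-0.13,-0.19],"dr":[0,32,0],"hand":1},{"linear":[0.37,-0.13,-0.19],"dr":[0,32,0],"hand":1},{"linear":[0.37,-0.13,-0.19],"dr":[0,32,0],"hand":1},{"linear":[0.37,-0.13,-0.19],"dr":[0,32,0],"hand":1},{"linear":[0.37,-0.13,-0.19],"dr":[0,32,0],"hand":1},{"linear":[0.37,-0.13,-0.19],"dr":[0,32,0],"hand":1}]' 30
cat > g.py <<'E'
import sys
from h import *
np.set_printoptions(precision=4,suppress=True)
# usage: g.py x y z heading
p,T,o=pose();print('t',o['t'],'p',p,'head',np.degrees(np.arctan2(T[1,2],T[0,2])),'w',o['gripper_width'],'F',np.array(o['contact_force']))
v=list(map(float,sys.argv[1:]))
for i in range(0,len(v),4):
    X=v[i:i+3];h=np.radians(v[i+3]);z=np.array([np.cos(h),np.sin(h),0]);y=np.array([0,0,-1.]);R=np.c_[np.cross(y,z),y,z]
    print('lin',T.T@(np.array(X)-p),'dr',np.degrees(Ro.from_matrix(T.T@R).as_rotvec()))
E
python3 g.py .53 .05 .36 20 .525 -.149 .30 4
```

```text
t: 2.33
eef_pos: [0.4127, 0.4361, 0.3613]
tool_rot: [0.642, -0.641, 0.298, -0.298]
contact_force: [1.2, 0.8, -0.3]
gripper_width: 0.994
t 2.3333 p [0.4127 0.4361 0.3613] head 40.23203495891548 w 0.9938112429973093 F [ 1.2194  0.7624 -0.3286]
lin [ 0.3705  0.0011 -0.1598] dr [-0.0289 20.232  -0.0201]
lin [ 0.5192  0.061  -0.2922] dr [-0.0261 36.232  -0.0242]
```

```bash
python3 -m crank '[{"linear":[0.37,0,-0.16],"dr":[0,20,0],"hand":1},{"linear":[0.37,0,-0.16],"dr":[0,20,0],"hand":1},{"linear":[0.37,0,-0.16],"dr":[0,20,0],"hand":1},{"linear":[0.37,0,-0.16],"dr":[0,20,0],"hand":1},{"linear":[0.37,0,-0.16],"dr":[0,20,0],"hand":1},{"linear":[0.37,0,-0.16],"dr":[0,20,0],"hand":1},{"linear":[0.37,0,-0.16],"dr":[0,20,0],"hand":1},{"linear":[0.37,0,-0.16],"dr":[0,20,0],"hand":1},{"linear":[0.37,0,-0.16],"dr":[0,20,0],"hand":1},{"linear":[0.37,0,-0.16],"dr":[0,20,0],"hand":1}]'
python3 g.py .48 -.14 .36 4 .525 -.149 .30 4;python3 -c "
from station import bot;print(bot.camera_params('wrist'))"
```

```text
t: 3.17
eef_pos: [0.5291, 0.0472, 0.3616]
tool_rot: [0.579, -0.579, 0.405, -0.406]
contact_force: [-0.1, -0.8, 0.2]
gripper_width: 1.005
t 3.1667 p [0.5291 0.0472 0.3616] head 20.017159966501655 w 1.0047398546181419 F [-0.0682 -0.7924  0.1853]
lin [ 0.1591  0.0016 -0.1102] dr [-0.069  16.0171  0.0377]
lin [ 0.1829  0.0617 -0.0711] dr [-0.069  16.0171  0.0377]
{'K': array([[307.94138133,   0.        , 277.17274587],
       [  0.        , 307.94138133, 208.21272145],
       [  0.        ,   0.        ,   1.        ]]), 'hand_eye': array([[ 1.35003995e-04,  9.50149031e-01,  3.11796088e-01,
        -7.99208099e-02],
       [ 3.10888912e-04, -3.11796116e-01,  9.50148981e-01,
        -1.40890824e-01],
       [ 9.99999943e-01, -3.13399616e-05, -3.37484519e-04,
        -2.11739289e-04],
       [ 0.00000000e+00,  0.00000000e+00,  0.00000000e+00,
         1.00000000e+00]])}
```

```bash
python3 -m crank '[{"linear":[0.18,0.03,-0.07],"dr":[0,16,0],"hand":1},{"linear":[0.18,0.05,-0.07],"dr":[0,16,0],"hand":1},{"linear":[0.18,0.06,-0.07],"dr":[0,16,0],"hand":1},{"linear":[0.18,0.06,-0.07],"dr":[0,16,0],"hand":1},{"linear":[0.18,0.06,-0.07],"dr":[0,16,0],"hand":1},{"linear":[0.18,0.06,-0.07],"dr":[0,16,0],"hand":1},{"linear":[0.18,0.06,-0.07],"dr":[0,16,0],"hand":1}]'
cat > w.py <<'E'
import sys
from h import *
np.set_printoptions(precision=4,suppress=True)
C=cam('wrist');im=bot.read_camera('wrist');cv2.imwrite(sys.argv[1],im)
print(pose()[0])
for n,z in [('probe_head',.208),('lever_knob',.162),('lever_pivot',.112)]:
    r=bot.place_of('wrist',n)
    for a in r[:2]: print(n,np.round(a['xy'],1),round(a['score'],2),atz(C,a['xy'],z))
for n in ['probe_head','lever_knob']:
    r=bot.search_frame('wrist',n)
    if r: print(n,np.round(r[0]['extent'],1),r[0]['score'])
E
python3 w.py pics/w1.png
```

```text
t: 3.75
eef_pos: [0.5242, -0.1435, 0.3005]
tool_rot: [-0.517, 0.517, -0.483, 0.482]
contact_force: [0.5, 0.4, -0.5]
gripper_width: 1.001
[ 0.5251 -0.1414  0.3009]
probe_head [279.  182.6] 0.62 [ 0.5236 -0.1193  0.208 ]
probe_head [277.2 217.5] 0.59 [ 0.5242 -0.1482  0.208 ]
lever_knob [264.5 227.6] 0.67 [ 0.5137 -0.1761  0.162 ]
lever_knob [248.3  86.3] 0.58 [ 0.4928 -0.0489  0.162 ]
lever_pivot [248.4 170.1] 0.86 [ 0.4916 -0.1306  0.112 ]
probe_head [261.6 183.2 293.7 237.2] 0.63
lever_knob [237.9  77.8 259.3 182.2] 0.92
```

View pics/w1.png

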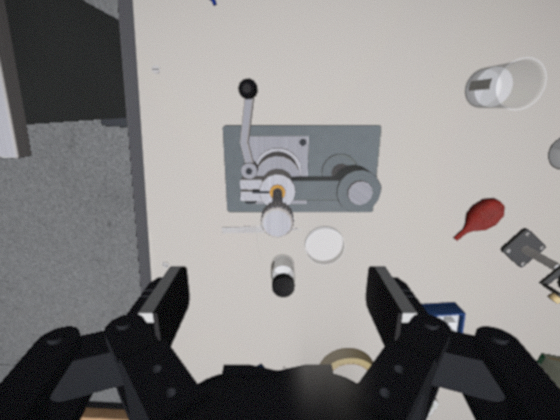

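```bash
python3 -m crank '[{"linear":[0.001,0.03,0],"dr":[0,0,0],"hand":1},{"linear":[0.001,0.06,0],"dr":[0,0,0],"hand":1},{"linear":[0.001,0.06,0],"dr":[0,0,0],"hand":1},{"linear":[0.001,0.06,0],"dr":[0,0,0],"hand":1}]'
python3 g.py .5245 -.1485 .191 4; python3 w.py pics/w2.png
```

```text
t: 4.38
eef_pos: [0.5247, -0.1413, 0.2405]
tool_rot: [-0.518, 0.519, -0.482, 0.48]
contact_force: [0.3, 0.5, 1.1]
gripper_width: 0.997
t 4.3833 p [ 0.5247 -0.1413  0.2405] head 4.308057756813742 w 0.9969814212264905 F [0.3188 0.5047 1.0822]
lin [ 0.0072  0.0495 -0.0006] dr [ 0.1625  0.308  -0.0203]
[ 0.5257 -0.1418  0.2419]
probe_head [275.7 254.8] 0.9 [ 0.524 -0.149  0.208]
probe_head [275. 186.] 0.45 [ 0.5203 -0.105   0.208 ]
lever_knob [239.8  85. ] 0.68 [ 0.4924 -0.0496  0.162 ]
lever_pivot [241.4 187.8] 0.77 [ 0.4911 -0.133   0.112 ]
probe_head [254.  208.8 296.8 280. ] 0.86
lever_knob [228.7  72.3 252.8 194. ] 0.72
```

```bash
python3 -m crank '[{"linear":[0.0075,0.015,-0.001],"dr":[0,0,0],"hand":1},{"linear":[0.0075,0.05,-0.001],"dr":[0,0,0],"hand":1},{"linear":[0.0075,0.05,-0.001],"dr":[0,0,0],"hand":1},{"linear":[0.0075,0.05,-0.001],"dr":[0,0,0],"hand":-0.1},{"linear":[0.0075,0.05,-0.001],"dr":[0,0,0],"hand":-0.1}]' 25
python3 g.py .5245 -.1485 .191 4; python3 w.py pics/w3.png
```

```text
t: 5.1
eef_pos: [0.5255, -0.1499, 0.1923]
tool_rot: [0.518, -0.518, 0.481, -0.481]
contact_force: [0.2, 0.0, -0.2]
gripper_width: 0.749
t 5.1 p [ 0.5255 -0.1499  0.1923] head 4.2446045025502235 w 0.7488013961982527 F [ 0.2168  0.0103 -0.1798]
lin [-0.0015  0.0013 -0.0009] dr [-0.0584  0.2446  0.0158]
[ 0.5259 -0.1499  0.1927]
probe_head [275.9 285. ] 0.61 [ 0.5246 -0.1489  0.208 ]
lever_knob [225.8  60.8] 0.69 [ 0.4918 -0.05    0.162 ]
lever_pivot [231.1 190.8] 0.77 [ 0.4897 -0.1317  0.112 ]
lever_pivot [278.3 182.7] 0.25 [ 0.5242 -0.123   0.112 ]
probe_head [247.7 215.2 304.7 321.8] 0.73
lever_knob [211.8  41.3 249.  203.3] 0.92
```

View pics/w3.png

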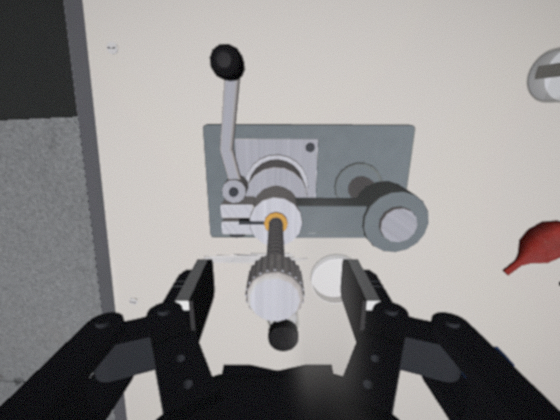

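```bash
python3 -m crank '[{"linear":[0,0,-0.001],"dr":[0,0,0],"hand":-1},{"linear":[0,0,-0.001],"dr":[0,0,0],"hand":-1},{"linear":[0,0,-0.001],"dr":[0,0,0],"hand":-1},{"linear":[0,0,-0.001],"dr":[0,0,0],"hand":-1},{"linear":[0,0,-0.001],"dr":[0,0,0],"hand":-1},{"linear":[0,0,-0.001],"dr":[0,0,0],"hand":-1},{"linear":[0,0,-0.001],"dr":[0,0,0],"hand":-1},{"linear":[0,0,-0.001],"dr":[0,0,0],"hand":-1}]' 30
python3 g.py
```

```text
t: 6.07
eef_pos: [0.5243, -0.1498, 0.1911]
tool_rot: [0.518, -0.518, 0.481, -0.481]
contact_force: [2.9, 0.6, 1.7]
gripper_width: 0.278
t 6.0667 p [ 0.5243 -0.1498  0.1911] head 4.256015816516505 w 0.27750505983184787 F [2.9014 0.6251 1.7403]
```

```bash
python3 -m crank '[{"linear":[0,0.004,-0.001],"dr":[0,0,0],"hand":-1},{"linear":[0,0.008,-0.001],"dr":[0,0,0],"hand":-1},{"linear":[0,0.012,-0.001],"dr":[0,0,0],"hand":-1},{"linear":[0,0.015,-0.001],"dr":[0,0,0],"hand":-1},{"linear":[0,0.015,-0.001],"dr":[0,0,0],"hand":-1},{"linear":[0,0.015,-0.001],"dr":[0,0,0],"hand":-1}]' 20
python3 g.py
```

```text
t: 6.57
eef_pos: [0.5242, -0.1497, 0.1756]
tool_rot: [0.519, -0.518, 0.48, -0.482]
contact_force: [8.8, 0.4, -5.1]
gripper_width: 0.278
t 6.5667 p [ 0.5242 -0.1497  0.1756] head 4.282155625409847 w 0.2778630100920627 F [ 8.7685  0.4054 -5.0926]
```

```bash
python3 -m crank '[{"linear":[0,0.001,0],"dr":[0,0,0],"hand":-1},{"linear":[0,0.002,0],"dr":[0,0,0],"hand":-1},{"linear":[0,0.003,0],"dr":[0,0,0],"hand":-1},{"linear":[0,0.003,0],"dr":[0,0,0],"hand":-1}]'
```

```text
t: 6.9
eef_pos: [0.5242, -0.1498, 0.173]
tool_rot: [0.519, -0.518, 0.48, -0.482]
contact_force: [5.5, -0.2, -0.1]
gripper_width: 0.281
```

```bash
python3 -m crank '[{"linear":[0,0.001,0],"dr":[0,0,0],"hand":-1},{"linear":[0,0.002,0],"dr":[0,0,0],"hand":-1},{"linear":[0,0.003,0],"dr":[0,0,0],"hand":-1},{"linear":[0,0.003,0],"dr":[0,0,0],"hand":-1}]'
```

```text
t: 7.23
eef_pos: [0.5242, -0.1498, 0.17]
tool_rot: [0.519, -0.518, 0.48, -0.482]
contact_force: [5.9, 0.2, 0.7]
gripper_width: 0.277
```

```bash
python3 -m crank '[{"linear":[0,0.001,0.001],"dr":[0,0,0],"hand":-1},{"linear":[0,0.002,0.0015],"dr":[0,0,0],"hand":-1},{"linear":[0,0.003,0.0015],"dr":[0,0,0],"hand":-1},{"linear":[0,0.003,0.0015],"dr":[0,0,0],"hand":-1}]'
```

```text
t: 7.57
eef_pos: [0.5242, -0.1497, 0.1665]
tool_rot: [-0.518, 0.518, -0.481, 0.481]
contact_force: [3.8, -0.4, -1.5]
gripper_width: 0.277
```

```bash
python3 -m crank '[{"linear":[0,0.001,0],"dr":[0,0,0],"hand":-1},{"linear":[0,0.002,0],"dr":[0,0,0],"hand":-1},{"linear":[0,0.002,0],"dr":[0,0,0],"hand":-1}]'
```

```text
t: 7.82
eef_pos: [0.5243, -0.1497, 0.1648]
tool_rot: [-0.518, 0.518, -0.481, 0.481]
contact_force: [3.7, -0.4, -1.5]
gripper_width: 0.283
```

```bash
python3 -m crank '[{"linear":[0,0.001,0],"dr":[0,0,0],"hand":-1},{"linear":[0,0.002,0],"dr":[0,0,0],"hand":-1},{"linear":[0,0.002,0],"dr":[0,0,0],"hand":-1}]'
```

```text
t: 8.07
eef_pos: [0.5243, -0.1498, 0.1628]
tool_rot: [-0.518, 0.518, -0.481, 0.481]
contact_force: [2.4, 0.8, -0.7]
gripper_width: 0.276
```

```bash
python3 -m crank '[{"linear":[0,0.001,0],"dr":[0,0,0],"hand":-1},{"linear":[0,0.002,0],"dr":[0,0,0],"hand":-1},{"linear":[0,0.002,0],"dr":[0,0,0],"hand":-1}]'
```

```text
t: 8.32
eef_pos: [0.5243, -0.1497, 0.1608]
tool_rot: [-0.518, 0.518, -0.481, 0.481]
contact_force: [3.9, 0.2, 0.5]
gripper_width: 0.279
```

```bash
python3 -m crank '[{"linear":[0,0.001,0],"dr":[0,0,0],"hand":-1},{"linear":[0,0.002,0],"dr":[0,0,0],"hand":-1},{"linear":[0,0.002,0],"dr":[0,0,0],"hand":-1}]'
```

```text
t: 8.57
eef_pos: [0.5243, -0.1498, 0.1593]
tool_rot: [0.518, -0.518, 0.481, -0.481]
contact_force: [0.6, 1.9, 6.2]
gripper_width: 0.279
```

```bash
python3 -m crank '[{"linear":[0,0.0005,0],"dr":[0,0,0],"hand":-1},{"linear":[0,0.0005,0],"dr":[0,0,0],"hand":-1},{"linear":[0,0.0005,0],"dr":[0,0,0],"hand":-1},{"linear":[0,0.0005,0],"dr":[0,0,0],"hand":-1}]'
```

```text
t: 8.9
eef_pos: [0.5244, -0.1498, 0.1592]
tool_rot: [0.518, -0.518, 0.481, -0.481]
contact_force: [0.1, 1.9, 9.3]
gripper_width: 0.279
```

```bash
python3 -m crank '[{"linear":[0,0.0005,0],"dr":[0,0,0],"hand":0.2},{"linear":[0,0.0005,0],"dr":[0,0,0],"hand":0.2},{"linear":[0,0.0005,0],"dr":[0,0,0],"hand":0.2},{"linear":[0,0.0005,0],"dr":[0,0,0],"hand":0.2},{"linear":[0,0.0005,0],"dr":[0,0,0],"hand":0.2},{"linear":[0,-0.02,0],"dr":[0,0,0],"hand":0.2},{"linear":[0,-0.05,0],"dr":[0,0,0],"hand":0.2},{"linear":[0,-0.06,0],"dr":[0,0,0],"hand":-1},{"linear":[0,-0.06,0],"dr":[0,0,0],"hand":-1}]'; python3 g.py; python3 w.py pics/w4.png
```

```text
t: 9.65
eef_pos: [0.526, -0.1504, 0.2209]
tool_rot: [0.519, -0.517, 0.48, -0.482]
contact_force: [-0.4, 0.3, 0.2]
gripper_width: 0.325
t 9.65 p [ 0.526  -0.1504  0.2209] head 4.238372105689181 w 0.3246137518399952 F [-0.4408  0.3061  0.1666]
[ 0.525  -0.1498  0.2193]
probe_head [271.8 231.8] 0.8 [ 0.5217 -0.1347  0.208 ]
lever_knob [232.4  66.1] 0.82 [ 0.4919 -0.0497  0.162 ]
lever_pivot [237.6 179.6] 0.63 [ 0.4919 -0.1301  0.112 ]
probe_head [253.7 204.5 296.2 257.4] 0.84
lever_knob [218.   51.1 250.9 192.1] 0.66
```

```bash
python3 -m crank '[{"linear":[0,0.008,0],"dr":[0,0,0],"hand":-1},{"linear":[0,0.016,0],"dr":[0,0,0],"hand":-1},{"linear":[0,0.022,0],"dr":[0,0,0],"hand":-1},{"linear":[0,0.024,0],"dr":[0,0,0],"hand":-1},{"linear":[0,0.026,0],"dr":[0,0,0],"hand":-1},{"linear":[0,0.027,0],"dr":[0,0,0],"hand":-1},{"linear":[0,0.027,0],"dr":[0,0,0],"hand":-1}]'
```

```text
t: 10.53
eef_pos: [0.5243, -0.1499, 0.1915]
tool_rot: [-0.518, 0.518, -0.481, 0.481]
contact_force: [0.4, 0.3, 0.1]
gripper_width: 0.002
```

```bash
python3 -m crank '[{"linear":[0,0.001,0],"dr":[0,0,0],"hand":-1},{"linear":[0,0.002,0],"dr":[0,0,0],"hand":-1},{"linear":[0,0.002,0],"dr":[0,0,0],"hand":-1}]'
```

```text
t: 10.78
eef_pos: [0.5247, -0.15, 0.1908]
tool_rot: [0.519, -0.518, 0.481, -0.481]
contact_force: [-3.3, 1.6, 9.1]
gripper_width: 0.001
```

```bash
python3 -m crank '[{"linear":[0,-0.02,0],"dr":[0,0,0],"hand":-1},{"linear":[0,-0.05,0],"dr":[0,0,0],"hand":0.1},{"linear":[-0.03,-0.05,-0.01],"dr":[0,4,0],"hand":0.1},{"linear":[-0.07,-0.05,-0.02],"dr":[0,4,0],"hand":0.1},{"linear":[-0.095,-0.05,-0.026],"dr":[0,4,0],"hand":0.1},{"linear":[-0.095,-0.05,-0.026],"dr":[0,4,0],"hand":0.1},{"linear":[-0.095,-0.05,-0.026],"dr":[0,4,0],"hand":0.1}]'
python3 w.py pics/w5.png;python3 g.py .492 -.052 .148 0
```

```text
t: 11.37
eef_pos: [0.4914, -0.0552, 0.2397]
tool_rot: [0.502, -0.502, 0.498, -0.498]
contact_force: [1.0, -0.2, -0.3]
gripper_width: 0.55
[ 0.4916 -0.0567  0.2398]
lever_knob [277.7 210. ] 0.83 [ 0.4915 -0.0485  0.162 ]
lever_knob [286.  298.5] 0.7 [ 0.499  -0.1255  0.162 ]
lever_pivot [275.9 272.8] 0.86 [ 0.4905 -0.1304  0.112 ]
probe_head [300.1 257.3 333.3 356.5] 0.79
lever_knob [268.  195.6 291.3 285.4] 0.63
t 11.6667 p [ 0.4915 -0.0581  0.2395] head 0.12746765820077346 w 0.551651891135831 F [-0.6815 -0.8689 -0.0895]
lin [-0.0062  0.0915  0.0005] dr [-0.0052  0.1275  0.0264]
```

View pics/w5.png

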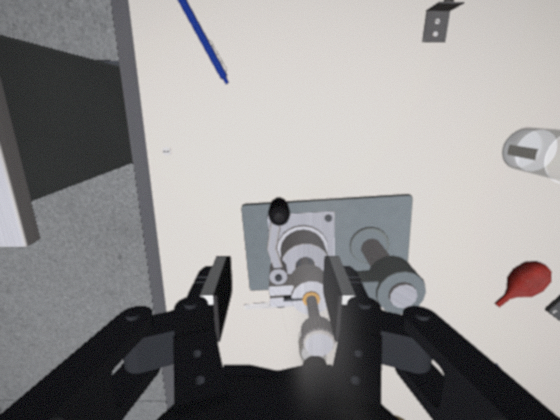

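```bash
python3 -m crank '[{"linear":[-0.0065,0.02,0],"dr":[0,0,0],"hand":0.1},{"linear":[-0.0065,0.05,0],"dr":[0,0,0],"hand":0.1},{"linear":[-0.0065,0.085,0],"dr":[0,0,0],"hand":0.1},{"linear":[-0.0065,0.09,0],"dr":[0,0,0],"hand":0.1},{"linear":[-0.0065,0.09,0],"dr":[0,0,0],"hand":-0.36},{"linear":[-0.0065,0.09,0],"dr":[0,0,0],"hand":-0.36},{"linear":[-0.0065,0.09,0],"dr":[0,0,0],"hand":-0.36},{"linear":[-0.0065,0.09,0],"dr":[0,0,0],"hand":-0.36}]'
python3 w.py pics/w6.png
python3 - <<'E'
from h import *
np.set_printoptions(precision=4,suppress=True)
p,T,o=pose();print(p,o['contact_force'],o['gripper_width'])
pv=np.array([.492,-.131])
for h in [90,80,70,60,50,40,30,20,10,5,0]:
    a=np.radians(h);X=np.r_[pv+.079*np.array([np.cos(a),np.sin(a)]),p[2]]
    print(h,T.T@(X-p),'dr',90-h)
E
```

```text
t: 12.33
eef_pos: [0.4927, -0.0507, 0.1512]
tool_rot: [0.502, -0.5, 0.498, -0.5]
contact_force: [0.3, -0.8, -0.7]
gripper_width: 0.323
[ 0.4925 -0.0505  0.151 ]
lever_knob [275.8 278.9] 0.69 [ 0.4918 -0.0493  0.162 ]
lever_pivot [277.2 338. ] 0.75 [ 0.4929 -0.1274  0.112 ]
lever_knob [260.3 248.3 295.5 360.5] 0.87
[ 0.4916 -0.0503  0.1499] [-0.1329 -0.2833  0.2728] 0.3189431363359767
90 [ 0.0017 -0.      0.0004] dr 0
80 [0.0029 0.     0.0141] dr 10
70 [0.0065 0.     0.0274] dr 20
60 [0.0124 0.     0.0399] dr 30
50 [0.0204 0.     0.0511] dr 40
40 [0.0301 0.     0.0608] dr 50
30 [0.0415 0.     0.0687] dr 60
20 [0.054  0.     0.0744] dr 70
10 [0.0673 0.     0.0779] dr 80
5 [0.0741 0.     0.0788] dr 85
0 [0.081  0.     0.0791] dr 90
```

View pics/w6.png

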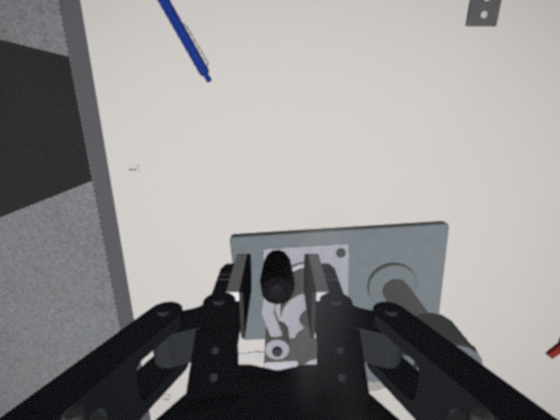

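```bash
python3 -m crank '[{"linear":[0.002,0,0.0087],"dr":[0,6,0],"hand":-0.36},{"linear":[0.0034,0,0.0168],"dr":[0,12,0],"hand":-0.36},{"linear":[0.0056,0,0.0248],"dr":[0,18,0],"hand":-0.36},{"linear":[0.0085,0,0.0325],"dr":[0,24,0],"hand":-0.36},{"linear":[0.0123,0,0.04],"dr":[0,30,0],"hand":-0.36},{"linear":[0.0123,0,0.04],"dr":[0,30,0],"hand":-0.36}]'
python3 w.py pics/w7.png;python3 g.py
python3 - <<'E'
from h import *
np.set_printoptions(precision=4,suppress=True)
p,T,o=pose()
pv=np.array([.492,-.131])
for h in [54,48,42,36,30,24,18,12,6,3,0]:
    a=np.radians(h);X=np.r_[pv+.079*np.array([np.cos(a),np.sin(a)]),p[2]]
    print(h,T.T@(X-p),'dr',60-h)
E
```

```text
t: 13.13
eef_pos: [0.5325, -0.0629, 0.1496]
tool_rot: [-0.354, 0.354, -0.612, 0.613]
contact_force: [0.1, -0.4, 0.2]
gripper_width: 0.32
[ 0.5318 -0.0627  0.1494]
lever_knob [267.5 276.7] 0.63 [ 0.5302 -0.0575  0.162 ]
lever_pivot [272.1 339.6] 0.89 [ 0.4909 -0.1277  0.112 ]
lever_knob [250.7 250.2 288.  361. ] 0.81
t 13.4333 p [ 0.531  -0.0624  0.1495] head -29.65836760102791 w 0.31960727168020203 F [-0.2224 -0.0475  0.5136]
54 [ 0.0004 -0.      0.0088] dr 6
48 [ 0.0018 -0.      0.0169] dr 12
42 [ 0.004  -0.      0.0249] dr 18
36 [ 0.007  -0.      0.0326] dr 24
30 [ 0.0108 -0.      0.0399] dr 30
24 [ 0.0153 -0.      0.0468] dr 36
18 [ 0.0205 -0.      0.0532] dr 42
12 [ 0.0264 -0.      0.0591] dr 48
6 [ 0.0329 -0.      0.0642] dr 54
3 [ 0.0363 -0.      0.0665] dr 57
0 [ 0.0398 -0.      0.0687] dr 60
```

Knob follows in the cage. Continue to lever heading ~12°, then the final push with force checks.

```bash
python3 -m crank '[{"linear":[0.0004,0,0.0088],"dr":[0,6,0],"hand":-0.36},{"linear":[0.0018,0,0.0169],"dr":[0,12,0],"hand":-0.36},{"linear":[0.004,0,0.0249],"dr":[0,18,0],"hand":-0.36},{"linear":[0.007,0,0.0326],"dr":[0,24,0],"hand":-0.36},{"linear":[0.0108,0,0.04],"dr":[0,30,0],"hand":-0.36},{"linear":[0.0153,0,0.0468],"dr":[0,36,0],"hand":-0.36},{"linear":[0.0205,0,0.0532],"dr":[0,42,0],"hand":-0.36},{"linear":[0.0264,0,0.0591],"dr":[0,48,0],"hand":-0.36},{"linear":[0.0264,0,0.0591],"dr":[0,48,0],"hand":-0.36}]'
python3 w.py pics/w8.png;python3 g.py
```

```text
t: 14.18
eef_pos: [0.569, -0.1138, 0.149]
tool_rot: [0.073, -0.075, 0.704, -0.702]
contact_force: [-0.9, 2.4, 2.3]
gripper_width: 0.317
[ 0.5691 -0.1138  0.1491]
lever_knob [267.2 279.1] 0.86 [ 0.5705 -0.1088  0.162 ]
lever_pivot [275.5 343.5] 0.86 [ 0.4905 -0.1292  0.112 ]
probe_head [302.6 262.8 316.4 363.8] 0.67
lever_knob [249.5 249.2 290.4 362.5] 0.78
t 14.4833 p [ 0.5691 -0.114   0.1492] head -77.6626063444815 w 0.3163840526618645 F [-3.184   4.5895  0.6092]
```

View pics/w8.png

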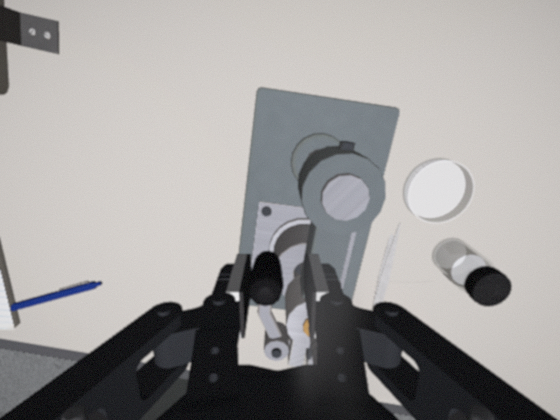

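```bash
python3 -m crank '[{"linear":[0.0001,0,0.0041],"dr":[0,3,0],"hand":-0.36},{"linear":[0.0004,0,0.0083],"dr":[0,6,0],"hand":-0.36},{"linear":[0.0007,0,0.011],"dr":[0,8,0],"hand":-0.36},{"linear":[0.0007,0,0.011],"dr":[0,8,0],"hand":-0.36}]'; python3 g.py
```

```text
t: 14.82
eef_pos: [0.5683, -0.1151, 0.1478]
tool_rot: [0.025, -0.032, 0.713, -0.7]
contact_force: [-12.3, 27.7, 12.2]
gripper_width: 0.321
t 14.8167 p [ 0.5683 -0.1151  0.1478] head -85.44518854603326 w 0.32109062039106956 F [-12.262   27.7106  12.2104]
```

```bash
python3 -m crank '[{"linear":[0,0,-0.008],"dr":[0,0,0],"hand":-0.36},{"linear":[0,0,-0.008],"dr":[0,0,0],"hand":-0.36},{"linear":[0,0,-0.008],"dr":[0,0,0],"hand":-0.36}]'; python3 g.py; python3 w.py pics/w9.png
python3 - <<'E'
from h import *
s=bot.read_camera('scene');w=cv2.imread('pics/w9.png')
C=cam('scene');u=proj(C,(.54,-.13,.15)).astype(int);print(u)
c=s[u[1]-75:u[1]+75,u[0]-70:u[0]+70]
c=cv2.resize(c,(392,420),interpolation=cv2.INTER_CUBIC);w=w[200:400,180:380];w=cv2.resize(w,(400,400))
m=np.zeros((420,792,3),np.uint8);m[:,:392]=c;m[:400,392:]=w;cv2.imwrite('pics/m9.png',m)
E
```

```text
t: 15.07
eef_pos: [0.5701, -0.1142, 0.1488]
tool_rot: [0.027, -0.028, 0.708, -0.705]
contact_force: [-3.1, 10.5, 0.1]
gripper_width: 0.32
t 15.0667 p [ 0.5701 -0.1142  0.1488] head -85.5595845384626 w 0.31965974157045113 F [-3.0696 10.4856  0.0508]
[ 0.5702 -0.1142  0.1488]
lever_knob [264.4 283.3] 0.64 [ 0.5701 -0.1083  0.162 ]
lever_pivot [289.  339.1] 0.79 [ 0.4951 -0.1284  0.112 ]
lever_pivot [265.2 284.4] 0.15 [ 0.538  -0.1087  0.112 ]
lever_knob [247.7 253.2 301.8 364. ] 0.88
[257 224]
```

View pics/m9.png

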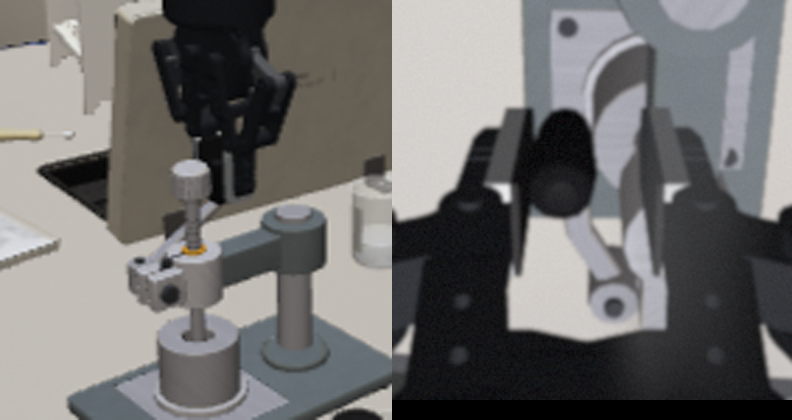

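```bash
python3 - <<'E'
from h import *
np.set_printoptions(precision=4,suppress=True)
p,T,o=pose();F=np.array(o['contact_force']);M=np.array(o['torque']);print(F,M,np.cross(F,M)/(F@F))
E
python3 -m crank '[{"linear":[0,0,-0.006],"dr":[0,0,0],"hand":-0.36},{"linear":[0,0,-0.008],"dr":[0,0,0],"hand":-0.36},{"linear":[0,0,-0.008],"dr":[0,0,0],"hand":-0.36}]'; python3 w.py pics/w10.png; python3 - <<'E'
from h import *
np.set_printoptions(precision=4,suppress=True)
p,T,o=pose();F=np.array(o['contact_force']);M=np.array(o['torque']);print(F,M,p)
for n in('top','scene'):
    C=cam(n);im=bot.read_camera(n);cv2.imwrite(f'pics/{n}10.png',im)
    for x in ('lever_knob','lever_pivot','probe_head'):
        for a in bot.place_of(n,x)[:2]: print(n,x,np.round(a['xy'],1),round(a['score'],2),atz(C,a['xy'],{'lever_knob':.162,'lever_pivot':.112,'probe_head':.177}[x]))
E
```

```text
[-3.5279 10.209  -0.4587] [ 2.2031  0.5923 -0.0487] [-0.0019 -0.0101 -0.2103]
t: 15.67
eef_pos: [0.5705, -0.1102, 0.1498]
tool_rot: [-0.027, 0.026, -0.706, 0.707]
contact_force: [-0.1, -0.1, -0.6]
gripper_width: 0.321
[ 0.5705 -0.1106  0.1499]
probe_head [311.1 250.8] 0.59 [ 0.6104 -0.1173  0.208 ]
lever_knob [270.1 282.9] 0.82 [ 0.5703 -0.1069  0.162 ]
lever_knob [294.8 340.9] 0.48 [ 0.5373 -0.1218  0.162 ]
lever_pivot [293.1 342.1] 0.61 [ 0.4925 -0.1276  0.112 ]
probe_head [365.9 361.5 381.1 400.8] 0.76
lever_knob [253.8 252.  309.9 362.2] 0.95
[-0.0731 -0.039   0.3103] [ 0.0264 -0.0133  0.0533] [ 0.5701 -0.1104  0.1496]
top lever_pivot [266.1 241. ] 0.88 [ 0.4854 -0.1286  0.112 ]
top probe_head [273.4 221.8] 0.47 [ 0.523  -0.1431  0.177 ]
top probe_head [309.1 232.9] 0.38 [ 0.5001 -0.2147  0.177 ]
scene lever_knob [264.3 210.3] 0.73 [ 0.573  -0.1025  0.162 ]
scene lever_knob [237.  247.9] 0.58 [ 0.4478 -0.2191  0.162 ]
scene lever_pivot [241.3 246.3] 0.76 [ 0.5044 -0.1265  0.112 ]
scene probe_head [255.7 215.1] 0.74 [ 0.5274 -0.1467  0.177 ]
```

```bash
python3 -m crank '[{"linear":[0,-0.03,0],"dr":[0,0,0],"hand":-0.36},{"linear":[0,-0.05,0],"dr":[0,0,0],"hand":-0.6},{"linear":[0,-0.05,-0.03],"dr":[0,0,0],"hand":-1},{"linear":[0,-0.05,-0.03],"dr":[0,0,0],"hand":-1},{"linear":[0,-0.05,-0.03],"dr":[0,0,0],"hand":-1},{"linear":[0,-0.02,-0.03],"dr":[0,0,0],"hand":-1},{"linear":[0,0.002,-0.03],"dr":[0,0,0],"hand":-1},{"linear":[0,0.002,-0.03],"dr":[0,0,0],"hand":-1}]'
python3 w.py pics/w11.png
python3 -m crank '[{"linear":[0,0,0.002],"dr":[0,0,0],"hand":-1},{"linear":[0,0,0.004],"dr":[0,0,0],"hand":-1},{"linear":[0,0,0.006],"dr":[0,0,0],"hand":-1},{"linear":[0,0,0.006],"dr":[0,0,0],"hand":-1}]'
```

```text
t: 17.03
eef_pos: [0.5651, -0.0795, 0.1437]
tool_rot: [0.024, -0.028, 0.707, -0.706]
contact_force: [-1.4, 0.9, 0.7]
gripper_width: -0.0
[ 0.5661 -0.0802  0.1458]
probe_head [428.1 255.5] 0.56 [ 0.6095 -0.1179  0.208 ]
lever_knob [430.  259.9] 0.74 [ 0.5856 -0.146   0.162 ]
lever_knob [341.1 284.3] 0.56 [ 0.5704 -0.1085  0.162 ]
probe_head [278.5  87.7 451.5 368.6] 0.68
lever_knob [321.7 252.2 363.4 312.1] 0.95
t: 17.67
eef_pos: [0.5685, -0.0861, 0.1478]
tool_rot: [0.026, -0.026, 0.707, -0.707]
contact_force: [2.2, 0.4, 0.7]
gripper_width: -0.0
```

```bash
python3 -m crank '[{"linear":[0,0,0.002],"dr":[0,0,0],"hand":-1},{"linear":[0,0,0.004],"dr":[0,0,0],"hand":-1},{"linear":[0,0,0.006],"dr":[0,0,0],"hand":-1},{"linear":[0,0,0.006],"dr":[0,0,0],"hand":-1}]'
```

```text
t: 18.0
eef_pos: [0.5688, -0.087, 0.1473]
tool_rot: [0.027, -0.028, 0.709, -0.704]
contact_force: [-1.9, 12.4, 8.3]
gripper_width: -0.003
```

```bash
python3 - <<'E'
from h import *
np.set_printoptions(precision=4,suppress=True)
p,T,o=pose();F=np.array(o['contact_force']);M=np.array(o['torque']);print(F,M,np.cross(F,M)/(F@F),p)
C=cam('wrist');im=bot.read_camera('wrist');cv2.imwrite('pics/w12.png',im)
r=bot.cut_out('wrist','lever_knob');print([(a['score'],a['extent']) for a in r])
w=cv2.resize(im[180:420,230:490],(780,720))
s=bot.read_camera('scene');s=s[140:290,190:340];s=cv2.resize(s,(400,400),interpolation=cv2.INTER_CUBIC)
m=np.zeros((400,800,3),np.uint8);m[:,:400]=s;m[:369,400:]=cv2.resize(im[180:420,230:490],(400,369));cv2.imwrite('pics/m12.png',m)
E
```

```text
[-1.8503 12.3879  8.2599] [ 2.5898  0.595  -0.0499] [-0.0246  0.0946 -0.1474] [ 0.5688 -0.087   0.1473]
[(0.6, [307.1, 255.5, 340.1, 310.0])]
```

View pics/m12.png

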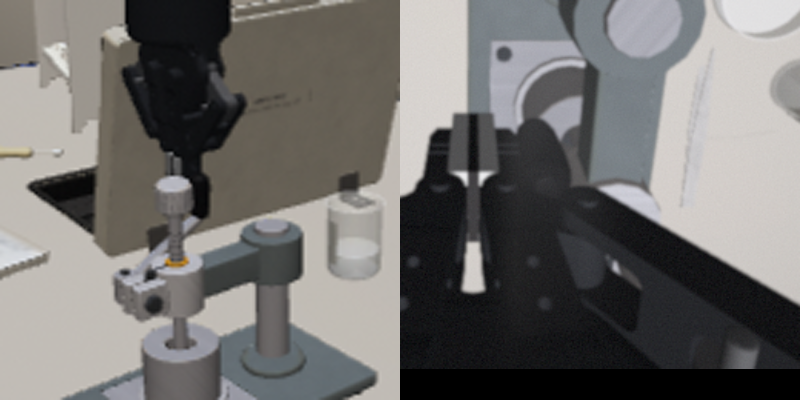

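```bash
python3 -m crank '[{"linear":[0,-0.003,0.001],"dr":[0,0,0],"hand":-1},{"linear":[0,-0.006,0.003],"dr":[0,0,0],"hand":-1},{"linear":[0,-0.006,0.005],"dr":[0,0,0],"hand":-1},{"linear":[0,-0.006,0.006],"dr":[0,0,0],"hand":-1}]'
```

```text
t: 18.48
eef_pos: [0.5678, -0.0879, 0.1509]
tool_rot: [0.026, -0.031, 0.711, -0.702]
contact_force: [-2.1, 23.9, -2.8]
gripper_width: -0.004
```

```bash
python3 -m crank '[{"linear":[0,0,0.002],"dr":[0,0,0],"hand":-1},{"linear":[0,0,0.004],"dr":[0,0,0],"hand":-1},{"linear":[0,0,0.005],"dr":[0,0,0],"hand":-1},{"linear":[0,0,0.005],"dr":[0,0,0],"hand":-1}]'; python3 - <<'E'
from h import *
np.set_printoptions(precision=4,suppress=True)
p,T,o=pose();F=np.array(o['contact_force']);M=np.array(o['torque']);print(F,M,p,T[:,1])
E
```

```text
t: 18.82
eef_pos: [0.568, -0.0883, 0.1507]
tool_rot: [0.027, -0.033, 0.714, -0.699]
contact_force: [-4.3, 32.8, 2.6]
gripper_width: 0.001
[-4.3349 32.7824  2.5656] [ 6.9717  1.0572 -0.1244] [ 0.568  -0.0883  0.1507] [-0.0098  0.0206 -0.9997]
```

```bash
python3 -m crank '[{"linear":[0,0,-0.015],"dr":[0,0,0],"hand":-1},{"linear":[0,-0.01,-0.025],"dr":[0,0,0],"hand":-1},{"linear":[0,-0.05,-0.025],"dr":[0,0,0],"hand":-1},{"linear":[0,-0.09,-0.025],"dr":[0,0,0],"hand":-1},{"linear":[0,-0.13,-0.04],"dr":[0,0,0],"hand":-1},{"linear":[0,-0.17,-0.07],"dr":[0,0,0],"hand":-1},{"linear":[0,-0.17,-0.1],"dr":[0,0,0],"hand":-1},{"linear":[0,-0.17,-0.1],"dr":[0,0,0],"hand":-1},{"linear":[0,-0.17,-0.1],"dr":[0,0,0],"hand":-1}]'; python3 - <<'E'
from h import *
np.set_printoptions(precision=4,suppress=True)
ims={};rs={}
for n in('top','scene','wrist'):
    pose();C=cam(n);im=bot.read_camera(n);cv2.imwrite(f'pics/{n}13.png',im);ims[n]=im;print(n,proj(C,(.57,-.109,.162)))
    for x in ('lever_knob','lever_pivot','probe_head'):
        for a in bot.place_of(n,x)[:1]: print(n,x,np.round(a['xy'],1),round(a['score'],2),atz(C,a['xy'],{'lever_knob':.162,'lever_pivot':.112,'probe_head':.177}[x]));rs.setdefault(x,[]).append(ray(C,a['xy']))
for x in rs: print(x,tri(rs[x]))
m=np.zeros((480,800,3),np.uint8);m[:,:480]=cv2.resize(ims['top'][170:270,220:320],(480,480),interpolation=cv2.INTER_CUBIC)
m[:420,480:]=cv2.resize(ims['wrist'],(560,420))[:,0:320] if 0 else cv2.resize(ims['wrist'],(320,420)) 
cv2.imwrite('pics/m13.png',m)
E
```

```text
t: 19.57
eef_pos: [0.5626, -0.0002, 0.3237]
tool_rot: [0.028, -0.028, 0.707, -0.706]
contact_force: [-0.2, -1.7, 0.3]
gripper_width: 0.002
top [256.3326 199.2769]
top lever_knob [259.  200.6] 0.82 [ 0.5673 -0.1144  0.162 ]
top lever_pivot [266.4 236.9] 0.7 [ 0.4941 -0.1293  0.112 ]
top probe_head [275.9 220.9] 0.67 [ 0.5248 -0.1482  0.177 ]
scene [264.7312 211.5912]
scene lever_knob [262.2 211.4] 0.62 [ 0.5665 -0.1051  0.162 ]
scene lever_pivot [239.  246.2] 0.78 [ 0.501  -0.1235  0.112 ]
scene probe_head [254.9 215.2] 0.71 [ 0.5259 -0.1462  0.177 ]
wrist [380.7768 189.5027]
wrist lever_knob [451.6 145.9] 0.28 [ 0.6181 -0.1697  0.162 ]
wrist lever_pivot [369.7 242. ] 0.77 [ 0.4902 -0.1255  0.112 ]
wrist probe_head [416.5 237.1] 0.75 [ 0.5269 -0.1484  0.177 ]
lever_knob [ 0.5813 -0.1295  0.1784]
lever_pivot [ 0.4945 -0.1277  0.1153]
probe_head [ 0.5256 -0.1481  0.1773]
```

```bash
python3 - <<'E'
from h import *
w=cv2.imread('pics/wrist13.png')[110:310,290:490];t=cv2.imread('pics/top13.png')[170:270,220:320]
m=np.hstack([cv2.resize(t,(400,400),interpolation=cv2.INTER_CUBIC),cv2.resize(w,(400,400),interpolation=cv2.INTER_CUBIC)]);cv2.imwrite('pics/m14.png',m)
E
```

```text
(no output)
```

View pics/m14.png

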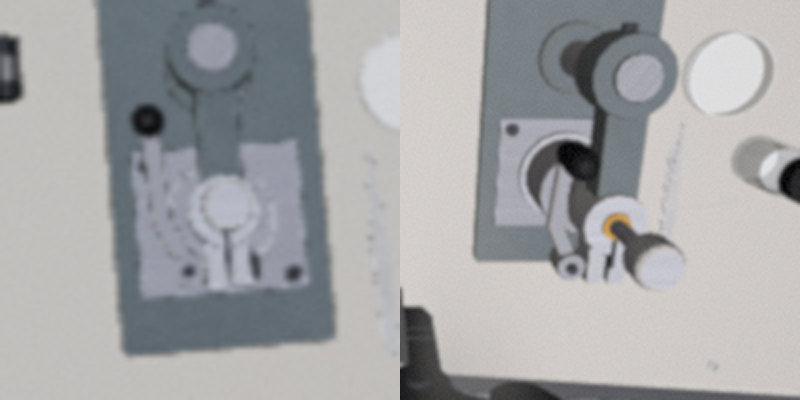

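```bash
python3 g.py .5245 -.1495 .23 -86 .5245 -.1495 .197 -86
```

```text
t 20.1667 p [ 0.5622 -0.0034  0.3234] head -85.78414516514775 w -8.846275359137171e-05 F [-0.3688  0.372  -0.1408]
lin [0.0483 0.0934 0.1429] dr [-0.0049  0.2159  0.0039]
lin [0.0483 0.1264 0.1429] dr [-0.0049  0.2159  0.0039]
```

```bash
python3 -m crank '[{"linear":[0.016,0,0.038],"dr":[0,0,0],"hand":-1},{"linear":[0.03,0.02,0.075],"dr":[0,0,0],"hand":-1},{"linear":[0.042,0.05,0.115],"dr":[0,0,0],"hand":-1},{"linear":[0.048,0.08,0.143],"dr":[0,0,0],"hand":-1},{"linear":[0.048,0.11,0.143],"dr":[0,0,0],"hand":-1},{"linear":[0.048,0.124,0.143],"dr":[0,0,0],"hand":-1},{"linear":[0.048,0.127,0.143],"dr":[0,0,0],"hand":-1},{"linear":[0.048,0.129,0.143],"dr":[0,0,0],"hand":-1},{"linear":[0.048,0.13,0.143],"dr":[0,0,0],"hand":-1},{"linear":[0.048,0.13,0.143],"dr":[0,0,0],"hand":-1}]'; python3 -m crank '[{"linear":[0,0.001,0],"dr":[0,0,0],"hand":-1},{"linear":[0,0.002,0],"dr":[0,0,0],"hand":-1},{"linear":[0,0.002,0],"dr":[0,0,0],"hand":-1}]'
```

```text
t: 21.0
eef_pos: [0.526, -0.1489, 0.1946]
tool_rot: [-0.027, 0.026, -0.707, 0.707]
contact_force: [-0.9, -0.8, 0.3]
gripper_width: 0.003
t: 21.25
eef_pos: [0.5253, -0.1489, 0.1919]
tool_rot: [0.027, -0.026, 0.707, -0.707]
contact_force: [0.4, -0.0, 0.3]
gripper_width: -0.0
```

```bash
python3 -m crank '[{"linear":[0,0.001,0],"dr":[0,0,0],"hand":-1},{"linear":[0,0.0015,0],"dr":[0,0,0],"hand":-1},{"linear":[0,0.0015,0],"dr":[0,0,0],"hand":-1}]'
```

```text
t: 21.5
eef_pos: [0.5253, -0.1491, 0.191]
tool_rot: [0.027, -0.026, 0.707, -0.706]
contact_force: [-3.4, 2.0, 10.0]
gripper_width: 0.004
```

```bash
python3 -m crank '[{"linear":[0,-0.02,0],"dr":[0,0,0],"hand":-1},{"linear":[0,-0.06,0],"dr":[0,0,0],"hand":-1},{"linear":[0,-0.1,0],"dr":[0,0,0],"hand":-1},{"linear":[0,-0.14,0],"dr":[0,0,0],"hand":-1},{"linear":[0,-0.14,0],"dr":[0,0,0],"hand":-1},{"linear":[0,-0.14,0],"dr":[0,0,0],"hand":-1}]'; python3 -c "
from h import *
print(pose()[2]['contact_force']);bot.hand_in()"
```

```text
t: 22.0
eef_pos: [0.5261, -0.1497, 0.3321]
tool_rot: [0.028, -0.025, 0.707, -0.707]
contact_force: [-0.3, 0.6, -0.2]
gripper_width: 0.003
[-0.2653499   0.60240219 -0.23882543]
the job is handed in; nothing more can be done
```

I lowered the rod by its head until it stood on the punch and swung the clamp lever clockwise until it stopped dead. The job was handed in at 22 s with the robot clear of everything. I could not read the lever's joint angle directly, so "closed to the stop" rests on feel and pictures.

- **Rod on the punch:** it was held against the punch with about 9 N for roughly 0.3 s while the lever was still open. After I let go, pressing the head from above also met solid resistance. The same press after clamping met the head at the same height (0.191 m against 0.1908 m before), so the rod did not move during clamping.
- **Lever:** it swung freely with almost no force, then stopped rigidly. Pushes up to about 33 N moved it only by springy give, under 2 mm.
- **Check that disagreed:** the straight line from pivot to knob gives about 1.37 rad, just past the dead point at 1.35 and short of the 1.5 stop. The lever is bent, and its straight part lies parallel to the arm in the last picture. The knob swept about 1.32 rad, so a start near 0.18 rad would put it at the stop. I took the rigid halt as the stop.
- **Dish, tweezers and vial:** the gripper never went near them, and all three are in view in the last pictures. I did not measure their positions again.

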